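# Seat the hold-down frame on the fixture's twin pins and bolt it down

## Task

Two modules lie in the bonding fixture: put the aluminium hold-down frame over them. Rest it lightly on the fixture's two pins and feel for the place where both go through the frame's two holes, gently let it down until it lies flat on its rests, then push the slide bolt fully home over the frame's edge and leave it locked. Never force the frame against the fixture, and leave the tape roll, the screwdriver and the dropper bottle where they stand.

Things in the scene. Friction and masses are not known exactly. Their poses are not given: they have to be found in the camera images.
- frame: Loose hold-down frame, 0.3 kg, flat on the bench: aluminium plate 96 (x) x 156 (y) x 6 mm with a 58 x 59 mm window and two round through holes of 11.6 mm (lower edges chamfered 0.8 mm) at x = 0, y = +57 and -57 mm, each with a steel collar 4 mm high on top. Origin: centre of the underside, z up. It may be fitted either way round (half a turn about z is the same).
- frame_grip (a point): Middle of the frame's black bridge handle, 38.5 mm above the underside: a bar 13 mm wide (x), 13 mm high and 92 mm long along the frame's y, over the window, on posts at y = +-38.5 mm. Grip it across, fingers closing along the frame's x. Axes as the frame's.
- fixture: Bonding fixture, immovable: aluminium base 150 (x) x 176 (y) x 10 mm with a tab at +y for the bolt; on it a blue nest plate 104 x 164 mm with two modules, two upright pins and four rest buttons whose tops, 30 mm above the bench, carry the seated frame's underside. Origin: underside of the base, midway between the pins in y and mid-setting in x (see pins_mid); z up, +y to the bolt.
- pins_mid (a point): Fixed point at pin-tip height (48 mm above the bench) midway between the two steel pins at MID-SETTING; axes as the fixture's. The nest plate with both pins is hand-set along x and clamped: the pins truly stand at y = +57 and -57 mm from here, both at one x between -16 and +16 mm, which is not measured: feel or see it. Pins 10 mm thick; the top 2 mm tapers to 8 mm.
- bolt (a joint): Travel of the slide bolt in m along the fixture's -y: 0 = drawn back, 0.021 = fully home against its stop. Starts at 0 to 4 mm; about 4 N of friction; stays where left. Its flat tongue, 28 mm wide and 6 mm thick, passes 1.5 mm above the seated frame and at home overlaps its +y edge by 11 mm; a frame that is not down blocks it.
- bolt_knob (a point): Grip point on the axis of the bolt's upright black knob, 63.5 mm above the bench; moves with the bolt; axes as the fixture's. Knob 12 mm thick (14.4 mm at the head), from 46.5 to 76.5 mm above the bench; steel cheeks beside it end at 44 mm. It stands at x = 0, y = 130 mm (bolt back) to 109 mm (home) from the fixture's origin. Grip it with fingers closing along x.
- tape_roll_2: Bystander: a roll of black tape lying flat, 64 mm across, 19 mm high. Origin under its centre. Leave it alone.
- driver_1: Bystander: a small screwdriver with an orange handle, 156 mm long along its own y, 16 mm wide, lying on the bench. Origin under its middle. Leave it alone.
- flux_bottle: Bystander: a small brown dropper bottle standing upright, 34 mm in diameter, 102 mm high. Origin under its centre. Leave it alone.

How it is judged:
By the outcome, as a careful person would: the job done as asked, in the order asked, and still so for the second after the job is handed in, with the robot touching nothing.
It also fails if it takes over 61 s, if anything falls off the work surface, if the arm or the gripper's body presses on something with over 40 N, if the wrist force passes 120 N, or if a joint passes its speed limit or range.

## Robot

A 6-joint arm with a two-finger parallel gripper is mounted at the origin on a cart in front of the work surface, level with it; the furniture and walls round the work are solid. World frame = base frame: x ahead of the robot, y to its left, z up, the work surface at z = 0. Lengths are in m, angles in rad, forces in N, time in s.
With the tool pointing down it reaches from about 0.3 to 0.875 m from the base axis. Payload 6.4 kg.
Tool frame: the origin (TCP) lies midway between the tips of the shut fingers; the grasp point (between the pads) lies manip.grip_point_offset behind it (manip.grip_point_offset is the distance from the TCP to the grasp point, in m); z points along the fingers, x is the direction in which the jaws open and shut, and the axes are right-handed (so a half turn about z gives the same grasp; the last joint's range is limited). The gripper opens to 85 mm and grips with 20 to 120 N. Pads are 22 mm wide; open, the fingers measure 114 mm over their backs; the gripper's body (76 mm by 85 mm) begins 54 mm behind the grasp point. The pads swing forward as they close: fully open they stand 13 mm farther back than shut.
Start: joints at [-1.541, 0.181, 1.607, -0, 1.354, -0.206], TCP at [0.134, -0.559, 0.231] pointing down, gripper open.
Joint ranges: [-2.99, 2.99], [-0.89, 2.07], [0.3, 2.58], [-1.14, 4.28], [0, 2.63], [-3.12, 3.12]. Speed limits (rad/s): [2.57, 2.57, 3.01, 3.14, 3.14, 3.14].

## Interface

Orientations are given as [roll, pitch, yaw] about the fixed x, y, z axes, in that order (R = Rz(yaw) Ry(pitch) Rx(roll)).
In Python, from cell import manip gives the robot as it stands. The module is installed in compiled form; this text tells all that it offers.
- The arm moves only by the tool drive_tool, never from a script. Its argument "steps" is a list of rows, each an object with "linear": the shift along the tool's x, y, z in cm, a list of three; "twist": the turn about the tool's z in degrees. In form: [{"linear": [x, y, z], "twist": twist}, ...]. A call has 1 to 10 rows; each row is the pose to reach, as a shift and turn from the pose measured when the call began, along the tool's axes at that moment; what a row does not reach only later rows make up. A row lasts 1/12 s, in which the tool goes at most 41.7 mm and 7.16 degrees, less where a joint would pass 70% of its speed; a pose out of reach is approached as far as the arm can. A call with a gripper value outside its range is refused whole. "grip" is the finger opening in cm, from 0 to 8.54, set as the call begins (left out, the last holds). The fingers move at their own pace and stop on an object; "force" is the grip in N (left out, the last holds). Time passes only in rows, so rows that repeat a pose let the fingers close. It gives the time, the measured TCP pose, the force and the opening at its end, in the units of the state.
- manip.sense(): the state, without advancing time (a new reading comes with each control period).
- manip.grab_frame(name): name is "side" or "top" or "wrist"; returns (picture, depth): 400x640x3 uint8, red, green, blue; 400x640 float32, m along the optical axis (not along the pixel's ray), 0 where there is no reading.
- manip.get_calibration(name): a dict with "vfov" (degrees; the focal length in pixels is half the picture's height over the tangent of half this angle, whatever the lens; pixels are square), "cx", "cy" (the principal point, pixels), "extrinsics" (4x4, takes a point from camera to world coordinates). Camera axes: x right, y down, z forward; pixel columns grow to the right and rows downward; lengths in m; the calibration is good to about 2 mm. A picture is of the moment at which its call begins: read the wrist's pose just before it. get_calibration takes no time and is no camera call; for the wrist camera it gives the pose at the moment of the call.
- manip.sign_off(): hands the job in, once; it reports no verdict.
The state is a dict: "clock": time; "qpos": joint angles; "dq": joint speeds; "effort": joint torques, N m; "ee_pos": TCP position; "eef_rot": TCP orientation; "wrist_force": force on the tool from outside, world axes, zero at the start; "wrist_torque": the same for the moment, N m; "opening": finger opening in m.
Only numpy, scipy, OpenCV 4.12 (cv2) and the standard library are available. Lean on these libraries where they do the work, as an engineer would, in place of code of your own. Each camera call takes 0.05 s, during which the arm holds its last target. There are 200 camera calls.

## Working session

There is one attempt and no reset: what is moved stays moved. The work goes in short steps, Python scripts to look and compute and a tool call to move; the robot and the scene stay as the last step left them, time stands still between calls to the robot, and variables do not carry over. Pictures are saved under pics/ and viewed, about 8 in all and at most 12, crops included, and the job is handed in when it is done.

Besides the shell and the picture viewer there is one more tool, called after ">>>" by a JSON object that holds its "op" and its "data", one argument or row to a line. drive_tool: Moves the arm, as the interface text tells. Its arguments: {"type":"object","properties":{"steps":{"type":"array","items":{"type":"object","properties":{"linear":{"type":"array","items":{"type":"number"}},"twist":{"type":"number"}}}},"grip":{"type":"number"},"force":{"type":"number"}},"required":["steps"]}

```bash
mkdir -p pics; ls; cat > h.py <<'E'
import numpy as np, cv2
from cell import manip
def grab(n,save=None):
    c=manip.get_calibration(n); im,d=manip.grab_frame(n)
    if save: cv2.imwrite('pics/'+save,im[:,:,::-1])
    return im,d,c
def ray(c,u,v):
    f=200/np.tan(np.radians(c['vfov'])/2); E=np.array(c['extrinsics'])
    r=np.stack([(np.asarray(u,float)-c['cx'])/f,(np.asarray(v,float)-c['cy'])/f,np.ones_like(np.asarray(u,float))],-1)
    return E[:3,3], r@E[:3,:3].T
def plane(c,u,v,z):
    o,r=ray(c,u,v); return o+r*((z-o[2])/r[...,2])[...,None]
def cloud(c,d):
    v,u=np.mgrid[:400,:640]; o,r=ray(c,u,v); P=o+r*d[...,None]; P[d==0]=np.nan; return P
E
python3 - <<'E'
from h import *
s=manip.sense(); print(s, manip.grip_point_offset)
a,d,c=grab('top'); b,d2,c2=grab('side')
cv2.imwrite('pics/top0.png',a[:,:,::-1]); cv2.imwrite('pics/side0.png',b[:,:,::-1])
print(c,c2,(d>0).mean())
E
```

```text
pics
{'clock': 0.0, 'qpos': array([-1.54128334e+00,  1.81544185e-01,  1.60799285e+00,  3.56981960e-05,
        1.35380936e+00, -2.06321326e-01]), 'dq': array([ 9.26684715e-05, -4.95507775e-04, -2.98983571e-04,  3.24153645e-05,
        3.55197270e-04, -1.41765852e-04]), 'effort': array([-6.00978310e-04, -4.44868863e+01, -3.51343060e+01, -3.45345679e-04,
        8.91760807e-03, -4.64274166e-07]), 'ee_pos': array([ 0.1343509 , -0.55852252,  0.23038972]), 'eef_rot': array([-3.14119927e+00,  1.70940654e-03, -1.33496939e+00]), 'wrist_force': array([0.66951015, 0.05775912, 0.45897786]), 'wrist_torque': array([ 0.00944506, -0.01092146, -0.00787572]), 'opening': 0.08547865209541747} 0.0187
{'vfov': 49.69476400228614, 'cx': 316.4390864869847, 'cy': 210.63560110473696, 'extrinsics': array([[ 0.00713949, -0.99307684,  0.11724936,  0.44359283],
       [-0.99991057, -0.00841576, -0.01039355,  0.04668262],
       [ 0.01130834, -0.11716467, -0.99304812,  0.98405291],
       [ 0.        ,  0.        ,  0.        ,  1.        ]])} {'vfov': 53.220887327862954, 'cx': 319.33725069971695, 'cy': 198.35966665104894, 'extrinsics': array([[-0.99687564,  0.02535771, -0.07480608,  0.60245488],
       [ 0.07892386,  0.35766881, -0.93050741,  0.9022693 ],
       [ 0.00316027, -0.93350416, -0.35855265,  0.41450461],
       [ 0.        ,  0.        ,  0.        ,  1.        ]])} 0.996109375
```

View pics/top0.png

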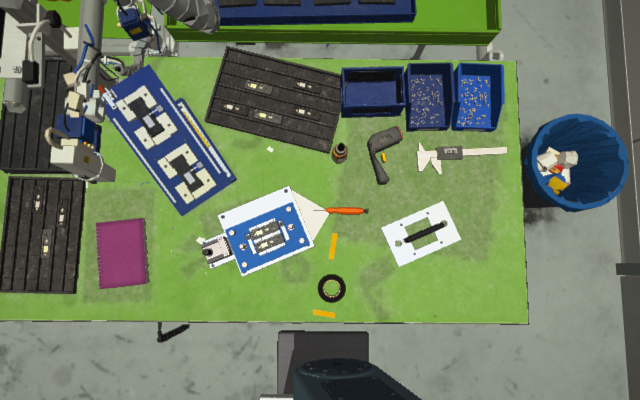

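View pics/side0.png

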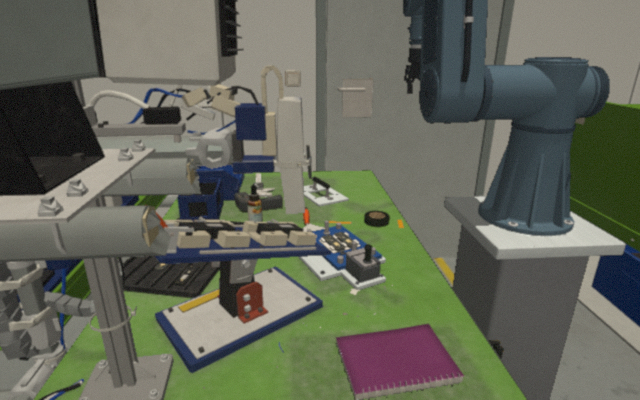

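The top view shows the fixture at about (268,238) with its bolt at the left (213,250), and the frame at (422,233) with a black handle. The tape is at (331,288), the driver at (345,211) and the bottle at (340,152). The side view adds little.

```bash
cat > m.py <<'E'
from h import *
a=cv2.imread('pics/top0.png')[:,:,::-1]; _,d,c=grab('top')
P=cloud(c,d); hsv=cv2.cvtColor(a,cv2.COLOR_RGB2HSV)
H,S,V=[hsv[...,i].astype(int) for i in range(3)]
def win(u0,u1,v0,v1):
    m=np.zeros((400,640),bool); m[v0:v1,u0:u1]=1; return m
def rect(m,z,name):
    m=cv2.morphologyEx(m.astype(np.uint8),cv2.MORPH_OPEN,np.ones((3,3)))
    cs,_=cv2.findContours(m,cv2.RETR_EXTERNAL,cv2.CHAIN_APPROX_NONE)
    k=max(cs,key=cv2.contourArea)[:,0].astype(float)
    W=plane(c,k[:,0],k[:,1],z)[:,:2]
    (cx,cy),(w,h),ang=cv2.minAreaRect((W*1000).astype(np.float32))
    if w>h: w,h=h,w; ang+=90   # ang: direction of short axis
    print(name,'c',round(cx,1),round(cy,1),'size',round(w,1),round(h,1),'short-axis deg',round(ang,1))
rect(win(370,475,190,280)&(S<60)&(V>150),.006,'frame')
hm=win(395,450,210,255)&(V<70)
rect(hm,.045,'handle'); print('hz',np.nanpercentile(P[...,2][hm],[10,50,90]))
bm=win(215,330,180,285)&(H>95)&(H<125)&(S>120)
z=np.nanmedian(P[...,2][bm]); print('blue z',z, 'bench z',np.nanmedian(P[300:310,420:500,2]))
rect(bm,z,'nest')
e=cv2.resize(a[175:305,185:335],None,fx=5,fy=4.6,interpolation=cv2.INTER_CUBIC)
cv2.imwrite('pics/fix.png',e[:,:,::-1])
km=win(195,225,235,265)&(P[...,2]>.06)
if km.any(): print('knob',np.nanmean(P[km],0),np.nanmax(P[km][:,2]),km.sum())
for n,w,lo in(('tape',win(315,348,272,303),.01),('bottle',win(330,350,138,165),.05)):
    q=w&(P[...,2]>lo); print(n,np.nanmean(P[q],0),np.nanmax(P[q][:,2]))
E
python3 m.py
```

```text
frame c 509.7 -200.8 size 98.8 158.2 short-axis deg 23.7
handle c 509.0 -198.2 size 11.8 92.1 short-axis deg 24.1
hz [0.04270291 0.04532054 0.04762897]
blue z 0.018972858960499772 bench z 0.000715664562408791
nest c 497.8 146.9 size 102.6 162.0 short-axis deg 23.3
knob [0.4626899  0.26789572 0.07561922] 0.08014469093138477 40
tape [0.38635086 0.00227471 0.01896781] 0.02424741527814933
bottle [ 0.68246129 -0.01190762  0.07397948] 0.10557722641233869
```

View pics/fix.png

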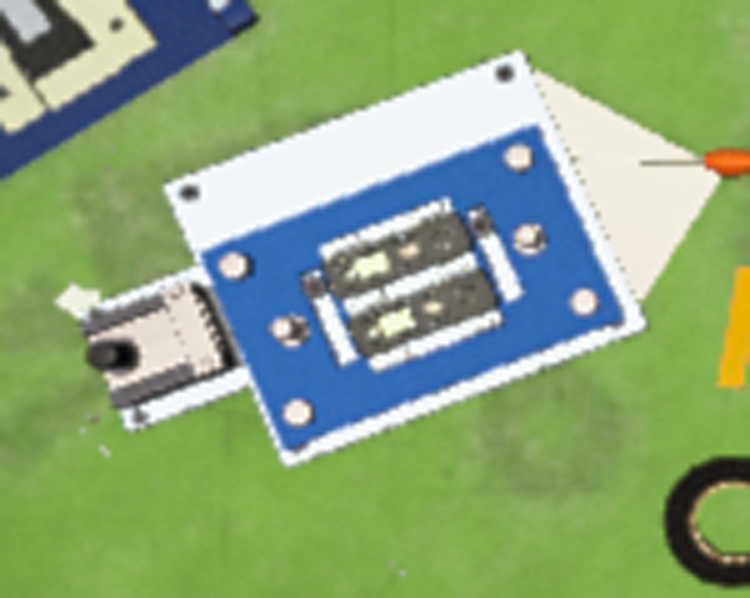

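```bash
cat > go.py <<'E'
from h import *
from scipy.spatial.transform import Rotation as R
import sys
def go(x,y,z,yawdeg=None):
    s=manip.sense(); M=R.from_euler('xyz',s['eef_rot']).as_matrix()
    l=M.T@(np.array([x,y,z])-s['ee_pos'])*100
    tw=0 if yawdeg is None else -((yawdeg-np.degrees(s['eef_rot'][2])+180)%360-180)
    print('linear',l.round(2),'twist',round(tw,1),'| clock',round(s['clock'],2),'pos',s['ee_pos'].round(4),'rot',np.degrees(s['eef_rot']).round(2),'F',s['wrist_force'].round(1),'op',round(s['opening'],4))
if __name__=='__main__': go(*map(float,sys.argv[1:]))
E
python3 go.py .509 -.2 .2 23.9; python3 -c "
from h import *
s=manip.sense();c=manip.get_calibration('wrist');print(c, np.array(c['extrinsics'])[:3,3]-s['ee_pos'])"
```

```text
linear [-26.11 -44.81   3.1 ] twist -100.4 | clock 0.15 pos [ 0.1343 -0.5586  0.2306] rot [-1.7999e+02  8.0000e-02 -7.6490e+01] F [-0.2  0.6 -0.1] op 0.0855
{'vfov': 64.84793029904293, 'cx': 321.1969653166413, 'cy': 198.13053629311784, 'extrinsics': array([[ 0.23354376, -0.92999909, -0.28382918,  0.20590103],
       [-0.97234508, -0.22383264, -0.06666324, -0.54241519],
       [-0.00153348,  0.29154869, -0.95655476,  0.37335892],
       [ 0.        ,  0.        ,  0.        ,  1.        ]])} [0.07156665 0.01623293 0.14280213]
```

>>> {"op": "drive_tool", "data": {
  "steps": [
    {"linear":[-26.1,-44.8,3.1],"twist":-60},
    {"linear":[-26.1,-44.8,3.1],"twist":-60},
    {"linear":[-26.1,-44.8,3.1],"twist":-60},
    {"linear":[-26.1,-44.8,3.1],"twist":-60},
    {"linear":[-26.1,-44.8,3.1],"twist":-60},
    {"linear":[-26.1,-44.8,3.1],"twist":-60},
    {"linear":[-26.1,-44.8,3.1],"twist":-60},
    {"linear":[-26.1,-44.8,3.1],"twist":-60},
    {"linear":[-26.1,-44.8,3.1],"twist":-60},
    {"linear":[-26.1,-44.8,3.1],"twist":-60}
  ]
}}

```text
clock: 0.98
ee_pos: [0.4357, -0.2695, 0.2061]
eef_rot: [-3.14, 0.0, -0.285]
wrist_force: [0.9, -1.0, -0.4]
opening: 0.0852
```

```bash
python3 go.py .509 -.2 .2 23.9
```

```text
linear [ 5.08 -8.73  0.62] twist -40.2 | clock 0.98 pos [ 0.4357 -0.2695  0.2061] rot [-1.7993e+02  2.0000e-02 -1.6330e+01] F [ 0.9 -1.  -0.4] op 0.0852
```

>>> {"op": "drive_tool", "data": {
  "steps": [
    {"linear":[5.1,-8.7,0.6],"twist":-40.2},
    {"linear":[5.1,-8.7,0.6],"twist":-40.2},
    {"linear":[5.1,-8.7,0.6],"twist":-40.2},
    {"linear":[5.1,-8.7,0.6],"twist":-40.2},
    {"linear":[5.1,-8.7,0.6],"twist":-40.2},
    {"linear":[5.1,-8.7,0.6],"twist":-40.2},
    {"linear":[5.1,-8.7,0.6],"twist":-40.2},
    {"linear":[5.1,-8.7,0.6],"twist":-40.2},
    {"linear":[5.1,-8.7,0.6],"twist":-40.2}
  ]
}}

```text
clock: 1.73
ee_pos: [0.509, -0.2004, 0.2001]
eef_rot: [-3.14, -0.0, 0.414]
wrist_force: [0.3, 0.3, -1.2]
opening: 0.0854
```

```bash
cat > w.py <<'E'
import sys
from h import *
a,d,c=grab('wrist',sys.argv[1])
E=np.array(c['extrinsics']);np.savez('pics/'+sys.argv[1]+'.npz',a=a,d=d,E=E)
E
python3 w.py w1.png; python3 go.py .509 -.2 .02 23.9
```

```text
linear [ 1.000e-02 -2.000e-02  1.801e+01] twist -0.2 | clock 1.78 pos [ 0.509  -0.2005  0.2001] rot [-1.7992e+02 -3.0000e-02  2.3730e+01] F [ 0.2  0.1 -0.7] op 0.0858
```

View pics/w1.png

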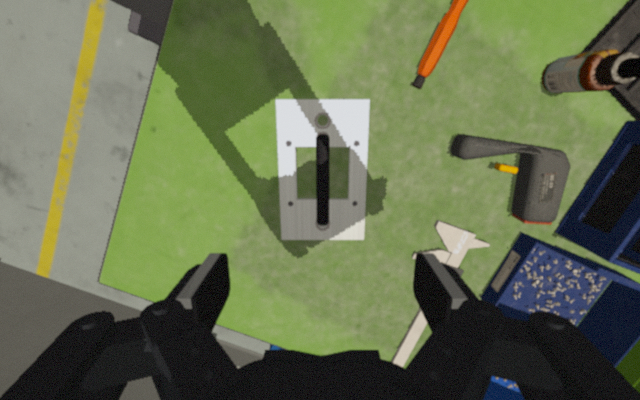

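The wrist view shows the frame at (322,170) with its handle upright in the picture (rows 135–225), so it is well aligned.

```bash
cat > m2.py <<'E'
from h import *
z=np.load('pics/w1.png.npz');a,d,E=z['a'],z['d'],z['E'];c=manip.get_calibration('wrist');c['extrinsics']=E
P=cloud(c,d); Z=P[...,2]
m=np.zeros((400,640),bool); m[95:245,270:375]=1
hm=(m&(Z>.036)&(Z<.055))
print(hm.sum(),np.nanmedian(Z[hm]))
q=P[hm][:,:2]; (cx,cy),wh,ang=cv2.minAreaRect((q*1000).astype(np.float32)); print('handle depth',cx,cy,wh,ang,q.mean(0))
hsv=cv2.cvtColor(a,cv2.COLOR_RGB2HSV)
fm=(m&((hsv[...,1]<40)|(abs(Z-.006)<.003)&(hsv[...,1]<60))).astype(np.uint8); fm=cv2.morphologyEx(fm,cv2.MORPH_CLOSE,np.ones((9,9)))
cs,_=cv2.findContours(fm,0,1);k=max(cs,key=cv2.contourArea)[:,0].astype(float)
W=plane(c,k[:,0],k[:,1],.006)[:,:2]; print('frame',cv2.minAreaRect((W*1000).astype(np.float32)))
print('collars',plane(c,[322,322.5],[119,225],.01))
E
python3 m2.py
```

```text
1204 0.044676178331834654
handle depth 509.4263610839844 -200.7523193359375 (12.759634971618652, 91.11027526855469) 24.14246368408203 [ 0.50852841 -0.19826297]
frame ((509.3431396484375, -200.8070526123047), (97.51082611083984, 155.4336395263672), 23.708541870117188)
collars [[ 0.48561965 -0.14778393  0.01      ]
 [ 0.53315261 -0.25439854  0.01      ]]
```

>>> {"op": "drive_tool", "data": {
  "steps": [
    {"linear":[0.02,0.05,4.0],"twist":-0.2},
    {"linear":[0.02,0.05,8.0],"twist":-0.2},
    {"linear":[0.02,0.05,11],"twist":-0.2},
    {"linear":[0.02,0.05,14],"twist":-0.2},
    {"linear":[0.02,0.05,16],"twist":-0.2},
    {"linear":[0.02,0.05,17.5],"twist":-0.2},
    {"linear":[0.02,0.05,18.0],"twist":-0.2},
    {"linear":[0.02,0.05,18.0],"twist":-0.2}
  ]
}}

```text
clock: 2.45
ee_pos: [0.5083, -0.2002, 0.0188]
eef_rot: [-3.138, 0.001, 0.416]
wrist_force: [-0.5, 0.2, -0.5]
opening: 0.0853
```

>>> {"op": "drive_tool", "data": {
  "steps": [
    {"linear":[0,0,0],"twist":0},
    {"linear":[0,0,0],"twist":0},
    {"linear":[0,0,0],"twist":0},
    {"linear":[0,0,0],"twist":0},
    {"linear":[0,0,0],"twist":0},
    {"linear":[0,0,0],"twist":0},
    {"linear":[0,0,0],"twist":0},
    {"linear":[0,0,0],"twist":0},
    {"linear":[0,0,0],"twist":0}
  ],
  "grip": 0.5,
  "force": 60
}}

```text
clock: 3.2
ee_pos: [0.5089, -0.2004, 0.0195]
eef_rot: [-3.139, 0.0, 0.416]
wrist_force: [-0.2, 1.3, 5.4]
opening: 0.0116
```

>>> {"op": "drive_tool", "data": {
  "steps": [
    {"linear":[0,0,-0.5]},
    {"linear":[0,0,-2]},
    {"linear":[0,0,-5]},
    {"linear":[0,0,-9]},
    {"linear":[0,0,-13]},
    {"linear":[0,0,-16]},
    {"linear":[0,0,-18]},
    {"linear":[0,0,-18]},
    {"linear":[0,0,-18]}
  ]
}}

```text
$.steps[0]: bad value
```

```bash
python3 go.py .38 .095 .2 23.9
```

```text
linear [  0.16 -32.28 -17.96] twist -0.0 | clock 3.2 pos [ 0.5089 -0.2004  0.0195] rot [-1.7984e+02  2.0000e-02  2.3860e+01] F [-0.2  1.3  5.4] op 0.0116
```

>>> {"op": "drive_tool", "data": {
  "steps": [
    {"linear":[0,0,-0.5],"twist":0},
    {"linear":[0,0,-2],"twist":0},
    {"linear":[0,0,-5],"twist":0},
    {"linear":[0,0,-8],"twist":0},
    {"linear":[0,0,-11],"twist":0},
    {"linear":[0,0,-14],"twist":0},
    {"linear":[0,0,-16.5],"twist":0},
    {"linear":[0,0,-18],"twist":0},
    {"linear":[0,0,-18],"twist":0}
  ]
}}

```text
clock: 3.95
ee_pos: [0.5108, -0.2019, 0.2035]
eef_rot: [3.139, -0.003, 0.417]
wrist_force: [0.9, 0.2, -3.3]
opening: 0.0123
```

>>> {"op": "drive_tool", "data": {
  "steps": [
    {"linear":[0,-2,0],"twist":0},
    {"linear":[0,-5,0],"twist":0},
    {"linear":[0,-9,0],"twist":0},
    {"linear":[0,-13,0],"twist":0},
    {"linear":[0,-17,0],"twist":0},
    {"linear":[0,-21,0],"twist":0},
    {"linear":[0.1,-25,0],"twist":0},
    {"linear":[0.2,-28.5,0],"twist":0},
    {"linear":[0.2,-31.5,0],"twist":0},
    {"linear":[0.2,-32.3,0],"twist":0}
  ]
}}

```text
clock: 4.78
ee_pos: [0.3785, 0.0974, 0.2006]
eef_rot: [-3.141, 0.0, 0.42]
wrist_force: [-0.2, -0.6, -3.1]
opening: 0.0118
```

```bash
python3 w.py w2.png; python3 go.py .38 .095 .2 23.9
```

```text
linear [0.   0.22 0.08] twist 0.2 | clock 4.83 pos [0.3791 0.097  0.2008] rot [ 1.7999e+02 -1.0000e-02  2.4080e+01] F [-0.8  1.7 -2.6] op 0.0122
```

View pics/w2.png

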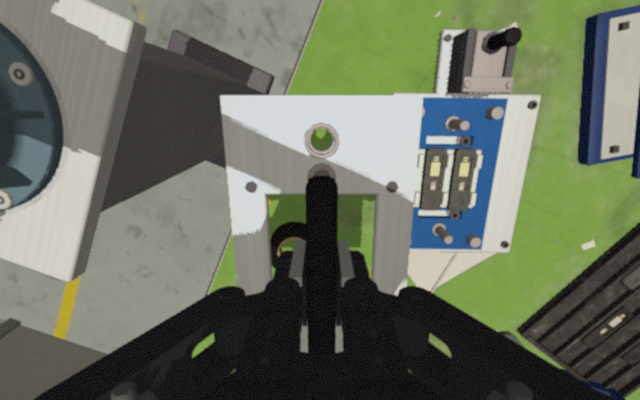

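The frame is held straight and the collar is at (321,139). Both pins are visible at the right, at about (458,125) and (442,233), with the knob at (510,36). I'll zoom in.

```bash
python3 -c "
from h import *
a=cv2.imread('pics/w2.png'); 
e=np.hstack([cv2.resize(a[105:145,430:480],None,fx=8,fy=8,interpolation=cv2.INTER_NEAREST),cv2.resize(a[213:253,420:470],None,fx=8,fy=8,interpolation=cv2.INTER_NEAREST)])
f=cv2.resize(a[20:60,475:525],None,fx=7,fy=7,interpolation=cv2.INTER_NEAREST);g=cv2.resize(a[118:158,296:346],None,fx=7,fy=7,interpolation=cv2.INTER_NEAREST)
r=np.hstack([f,g,np.zeros((280,100,3),np.uint8)]);cv2.imwrite('pics/z2.png',np.vstack([e,r]))"
```

```text
(no output)
```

View pics/z2.png

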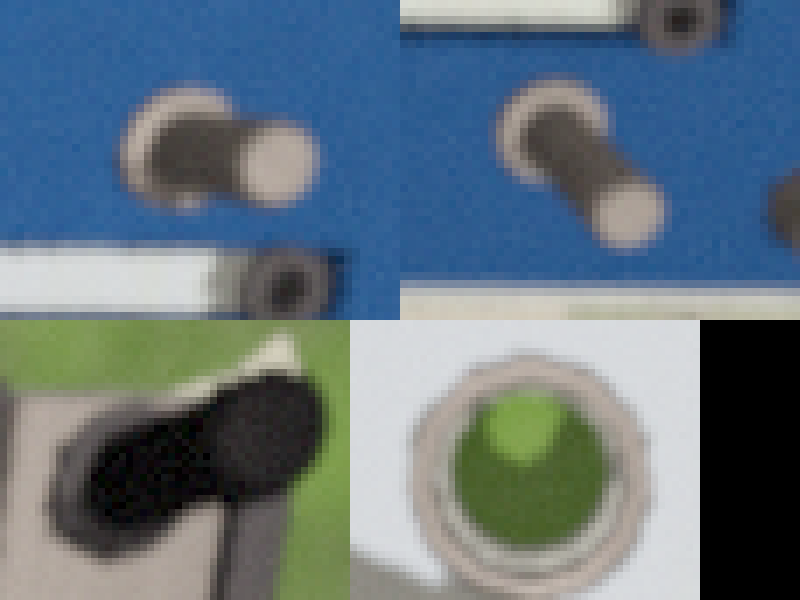

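```bash
cat > m3.py <<'E'
from h import *
c=manip.get_calibration('wrist'); c['extrinsics']=np.load('pics/w2.png.npz')['E']
s=manip.sense(); t=s['ee_pos']; yaw=s['eef_rot'][2]
p=plane(c,[464.4,447.9],[125.1,239.1],.048); print(p); D=p[0]-p[1]
mid=p.mean(0); ang=np.degrees(np.arctan2(D[1],D[0]))-90
print('pins mid',mid,'dist',np.linalg.norm(D),'yaw',ang)
k=plane(c,512.8,35.5,.0765); col=plane(c,321.2,139.6,t[2]-.0195+.01)
fx=np.array([np.cos(np.radians(ang)),np.sin(np.radians(ang))]);fy=np.array([-fx[1],fx[0]])
print('knob',k,'rel pins mid x,y',(k-mid)[:2]@fx,(k-mid)[:2]@fy)
tx=np.array([np.cos(yaw),np.sin(yaw)]);ty=np.array([-tx[1],tx[0]])
print('collar rel TCP in frame x,y',(col-t)[:2]@tx,(col-t)[:2]@ty)
# edges of frame: left/right front corner
print('frame front corners rel', [((q-t)[:2]@tx,(q-t)[:2]@ty) for q in plane(c,[221,422],[96,94.5],t[2]-.0135)])
E
python3 m3.py; python3 go.py .498 .146 .115 23.5
```

```text
[[0.47530468 0.19956471 0.048     ]
 [0.51992556 0.09507071 0.048     ]]
pins mid [0.49761512 0.14731771 0.048     ] dist 0.11362226195786909 yaw 23.123385087163797
knob [0.46144163 0.26880784 0.0765    ] rel pins mid x,y 0.01444333930940877 0.12593555725836328
collar rel TCP in frame x,y -0.0013736740003657897 0.05731345361908218
frame front corners rel [(np.float64(-0.048624394496907725), np.float64(0.07724020061250841)), (np.float64(0.04611022384014952), np.float64(0.07784932831002832))]
linear [12.86  0.38  8.58] twist 0.6 | clock 4.83 pos [0.3791 0.097  0.2008] rot [ 1.7999e+02 -1.0000e-02  2.4080e+01] F [-0.8  1.7 -2.6] op 0.0122
```

```bash
python3 go.py .4986 .1474 .090 23.0
```

```text
linear [12.97  0.28 11.08] twist 1.1 | clock 4.83 pos [0.3791 0.097  0.2008] rot [ 1.7999e+02 -1.0000e-02  2.4080e+01] F [-0.8  1.7 -2.6] op 0.0122
```

>>> {"op": "drive_tool", "data": {
  "steps": [
    {"linear":[2,0.1,0],"twist":0.3},
    {"linear":[5,0.1,0],"twist":0.6},
    {"linear":[8.5,0.2,0],"twist":0.9},
    {"linear":[11.5,0.3,1],"twist":1.1},
    {"linear":[13.0,0.3,3],"twist":1.1},
    {"linear":[13.0,0.3,6],"twist":1.1},
    {"linear":[13.0,0.3,8.5],"twist":1.1},
    {"linear":[13.0,0.3,10.5],"twist":1.1},
    {"linear":[13.0,0.3,11.0],"twist":1.1},
    {"linear":[13.0,0.3,11.0],"twist":1.1}
  ]
}}

```text
clock: 5.67
ee_pos: [0.4972, 0.1463, 0.0881]
eef_rot: [-3.14, 0.005, 0.4]
wrist_force: [0.7, 0.7, -2.4]
opening: 0.012
```

```bash
python3 w.py w3.png; python3 go.py .4986 .1474 .070 23.0
```

```text
linear [ 0.04 -0.08  1.99] twist -0.1 | clock 5.72 pos [0.4986 0.1465 0.0899] rot [-1.7997e+02  1.2000e-01  2.2930e+01] F [ 0.5 -0.5 -2.4] op 0.0118
```

View pics/w3.png

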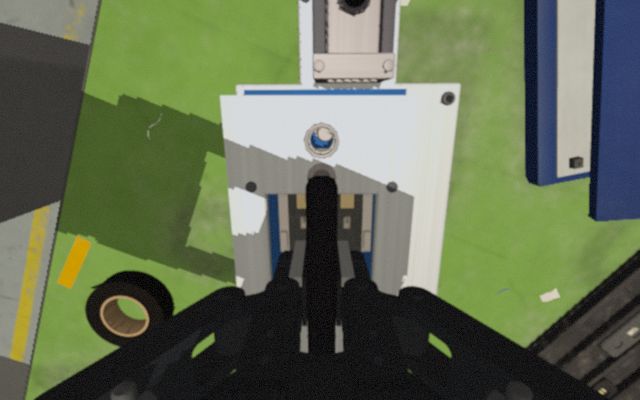

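The pin tip shows through the front hole at about (324,132), against the hole centre at (321,140). I'll measure the offset.

```bash
cat > m4.py <<'E'
from h import *
import sys
z=np.load('pics/%s.npz'%sys.argv[1]); a=z['a']; c=manip.get_calibration('wrist'); c['extrinsics']=z['E']
t=manip.sense()['ee_pos']; yaw=manip.sense()['eef_rot'][2]
print(a[124:148,311:333].astype(int).sum(2)//3); 
b=a.astype(int); print((b[124:148,311:333,2]-b[124:148,311:333,0]))
E
python3 m4.py w3.png
```

```text
[[215 206 190 165 160 167 169 168 172 175 172 173 170 168 165 171 179 183
  192 202 215 218]
 [208 191 167 155 161 169 174 176 178 175 173 175 177 174 175 173 169 160
  162 175 202 213]
 [190 173 168 173 175 175 172 167 161 157 154 156 159 163 166 171 172 171
  167 168 177 200]
 [173 172 176 172 168 161 151 147 143 146 156 157 156 150 150 150 154 165
  172 171 168 176]
 [174 172 167 161 155 148 135 130 140 152 176 180 179 172 156 146 141 147
  156 170 170 166]
 [172 165 157 152 151 138 122 126 148 171 188 191 192 190 184 174 162 148
  149 163 170 170]
 [164 159 150 151 153 139 115 138 175 191 192 193 193 193 194 191 180 167
  160 159 163 166]
 [156 151 142 146 161 147 119 149 186 196 196 195 191 193 192 192 182 168
  164 160 157 160]
 [160 145 124 128 147 136 123 157 189 197 195 195 194 193 193 186 179 168
  157 146 150 148]
 [150 126 110 117 132 129 122 162 190 199 198 196 196 194 193 190 185 176
  161 136 133 132]
 [134 109 106 117 131 137 129 156 189 196 196 196 196 195 195 193 192 189
  175 158 144 126]
 [115  88  94 108 125 145 137 148 181 195 194 195 197 197 196 194 193 193
  1
[... 2665 characters left out ...]
9   2 -11 -19 -18 -15 -11  -8
    1  22  38  16]
 [ 31  66  59  71  90 104 108 108 109 102  89  70  47  28  21  32  41  41
   44  54  37   7]
 [ 20  55  69  82  95 105 109 112 108 111 109 106  98  94  90  96  92  72
   60  61  28   0]
 [  6  44  63  73  90  96  96 102 106 108 108 110 109 103 107 103  92  71
   67  45  16  -6]
 [ -3  27  56  63  73  70  88  88 104 101 102 110  99  92  94  94  82  66
   56  35   1 -10]
 [-10   7  39  60  62  60  67  71  79  96  99 102  94  76  73  80  69  65
   49  18  -6 -12]
 [-10  -7  17  44  55  56  57  58  58  69  81  86  77  65  59  56  53  49
   22   0  -9 -11]
 [-12 -12  -4  11  29  38  33  29  33  31  34  42  39  33  33  38  30  18
    1 -10 -11  -9]]
```

```bash
cat > m5.py <<'E'
from h import *
z=np.load('pics/w3.png.npz'); c=manip.get_calibration('wrist'); c['extrinsics']=z['E']
s=manip.sense();t=s['ee_pos']; yaw=s['eef_rot'][2]
pin=plane(c,324.7,132.8,.048); 
g=z['a'].astype(int)
m=np.zeros((400,640),np.uint8); m[115:165,295:350]=((g[...,0]-g[...,2])[115:165,295:350]>10)
k=max(cv2.findContours(m,0,1)[0],key=cv2.contourArea); (u,v),r=cv2.minEnclosingCircle(k); e=cv2.fitEllipse(k); print('collar',u,v,r,e)
col=plane(c,e[0][0],e[0][1],t[2]-.0095)
tx=np.array([np.cos(yaw),np.sin(yaw)]);ty=np.array([-tx[1],tx[0]])
for n,q in(('pin',pin),('col',col)): print(n,q,(q-t)[:2]@tx*1000,(q-t)[:2]@ty*1000)
E
python3 m5.py
```

```text
collar 321.39617919921875 140.071044921875 17.128128051757812 ((321.18218994140625, 140.3608856201172), (32.242637634277344, 33.14440155029297), 172.75531005859375)
pin [0.47558958 0.19919323 0.048     ] -0.6921067358096098 57.45746661407095
col [0.47414108 0.19792288 0.08044879] -2.5211322168384056 56.85196319615064
```

```bash
python3 -c "
from h import *
p=manip.sense(); print(p['ee_pos'],p['dq'].round(3))"; python3 w.py w4.png; cat > m6.py <<'E'
from h import *
import sys
z=np.load('pics/%s.npz'%sys.argv[1]); c=manip.get_calibration('wrist'); c['extrinsics']=z['E']
s=manip.sense();t=s['ee_pos']; yaw=s['eef_rot'][2]
g=z['a'].astype(int)
m=np.zeros((400,640),np.uint8); m[115:165,295:350]=((g[...,0]-g[...,2])[115:165,295:350]>10)
k=max(cv2.findContours(m,0,1)[0],key=cv2.contourArea); e=cv2.fitEllipse(k); (U,V)=e[0]; print('collar',e)
b=np.zeros((400,640),np.uint8); b[122:160,305:340]=(g.sum(2)>178*3)[122:160,305:340]
yy,xx=np.mgrid[:400,:640]; b[np.hypot(xx-U,yy-V)>11.5]=0
k=max(cv2.findContours(b,0,1)[0],key=cv2.contourArea)[:,0]; print('blob',k.min(0),k.max(0))
pu,pv=(float(sys.argv[2]),float(sys.argv[3])) if len(sys.argv)>2 else ((k.min(0)[0]+k.max(0)[0])/2, k.max(0)[1]+.5-7)
pin=plane(c,pu,pv,.048); col=plane(c,U,V,t[2]-.0095)
tx=np.array([np.cos(yaw),np.sin(yaw)]);ty=np.array([-tx[1],tx[0]])
for n,q in(('pin',pin),('col',col)): print(n,pu,pv,(q-t)[:2]@tx*1000,(q-t)[:2]@ty*1000)
E
python3 m6.py w4.png; python3 -c "
from h import *
print(manip.sense()['ee_pos']); a=cv2.imread('pics/w4.png'); cv2.imwrite('pics/z4.png',cv2.resize(a[110:170,290:355],None,fx=9,fy=9,interpolation=cv2.INTER_CUBIC))"
```

```text
[0.49861631 0.14654715 0.08994879] [ 0.006 -0.039 -0.03   0.002  0.005  0.002]
collar ((321.1727600097656, 140.4368896484375), (32.22915267944336, 33.26446533203125), 176.44894409179688)
blob [316 129] [327 138]
pin 321.5 131.5 -2.034535350469935 57.879858375535676
col 321.5 131.5 -2.1459161764598824 56.64596231113909
[0.49968464 0.14676238 0.09126436]
```

View pics/z4.png

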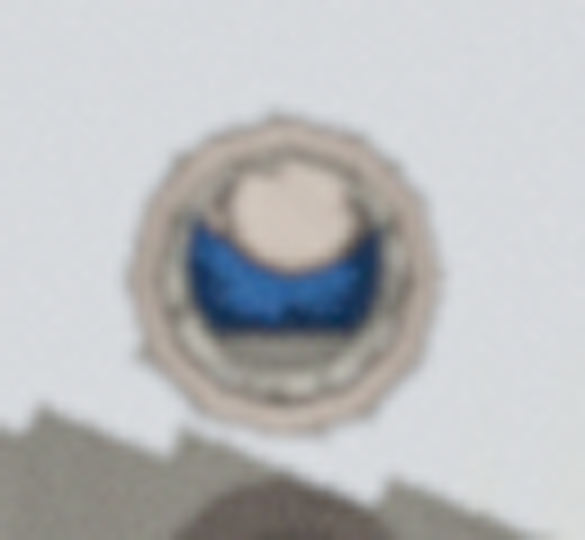

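```bash
cat > m7.py <<'E'
from h import *
z=np.load('pics/w4.png.npz'); c=manip.get_calibration('wrist'); c['extrinsics']=z['E']
t=np.array([.49862,.14655,.08995]); yaw=np.radians(23)
tx=np.array([np.cos(yaw),np.sin(yaw)]);ty=np.array([-tx[1],tx[0]])
pin=plane(c,321.9,133.1,.048);col=plane(c,321.2,140.4,t[2]-.0095)
d=(pin-col)[:2]; print('pin-col',d@tx*1000,d@ty*1000,'pin',pin,'target TCP',t[:2]+d)
E
python3 m7.py; python3 go.py .4986 .1474 .09 23.0
```

```text
pin-col 0.33273217913053355 0.45989748091956756 pin [0.47581598 0.19852621 0.048     ] target TCP [0.49874659 0.14710335]
linear [-0.08 -0.1   0.13] twist -0.1 | clock 5.77 pos [0.4997 0.1468 0.0913] rot [ 1.7997e+02 -4.0000e-02  2.2940e+01] F [ 0.3  0.4 -1.5] op 0.0116
```

>>> {"op": "drive_tool", "data": {
  "steps": [
    {"linear":[-0.07,-0.07,0.8],"twist":0},
    {"linear":[-0.07,-0.07,1.6],"twist":0},
    {"linear":[-0.07,-0.07,2.1],"twist":0},
    {"linear":[-0.07,-0.07,2.1],"twist":0},
    {"linear":[-0.07,-0.07,2.1],"twist":0},
    {"linear":[-0.07,-0.07,2.1],"twist":0},
    {"linear":[-0.07,-0.07,2.1],"twist":0},
    {"linear":[-0.07,-0.07,2.1],"twist":0}
  ]
}}

```text
clock: 6.43
ee_pos: [0.4991, 0.1472, 0.0706]
eef_rot: [3.141, -0.001, 0.401]
wrist_force: [-0.1, -0.2, -2.8]
opening: 0.0119
```

```bash
python3 go.py .4987 .1472 .067 23.0
```

```text
linear [-0.03 -0.02  0.36] twist -0.1 | clock 6.43 pos [0.4991 0.1472 0.0706] rot [ 1.7996e+02 -7.0000e-02  2.2950e+01] F [-0.1 -0.2 -2.8] op 0.0119
```

Now down slowly through the pin-tip height, watching the force.

>>> {"op": "drive_tool", "data": {
  "steps": [
    {"linear":[-0.03,-0.02,0.1],"twist":0},
    {"linear":[-0.03,-0.02,0.2],"twist":0},
    {"linear":[-0.03,-0.02,0.3],"twist":0},
    {"linear":[-0.03,-0.02,0.35],"twist":0},
    {"linear":[-0.03,-0.02,0.4],"twist":0},
    {"linear":[-0.03,-0.02,0.4],"twist":0},
    {"linear":[-0.03,-0.02,0.4],"twist":0}
  ]
}}

```text
clock: 7.02
ee_pos: [0.4987, 0.1473, 0.0665]
eef_rot: [3.141, -0.001, 0.401]
wrist_force: [-0.5, 0.2, -1.9]
opening: 0.0124
```

>>> {"op": "drive_tool", "data": {
  "steps": [
    {"linear":[0,0,0.05],"twist":0},
    {"linear":[0,0,0.1],"twist":0},
    {"linear":[0,0,0.1],"twist":0},
    {"linear":[0,0,0.1],"twist":0}
  ]
}}

```text
clock: 7.35
ee_pos: [0.4986, 0.1473, 0.0655]
eef_rot: [3.141, -0.001, 0.401]
wrist_force: [-0.1, 0.7, -3.2]
opening: 0.012
```

>>> {"op": "drive_tool", "data": {
  "steps": [
    {"linear":[0,0,0.07],"twist":0},
    {"linear":[0,0,0.14],"twist":0},
    {"linear":[0,0,0.2],"twist":0},
    {"linear":[0,0,0.2],"twist":0},
    {"linear":[0,0,0.2],"twist":0}
  ]
}}

```text
clock: 7.77
ee_pos: [0.4985, 0.1473, 0.0634]
eef_rot: [3.141, -0.001, 0.401]
wrist_force: [-0.4, 0.3, -3.0]
opening: 0.0122
```

>>> {"op": "drive_tool", "data": {
  "steps": [
    {"linear":[0,0,0.07],"twist":0},
    {"linear":[0,0,0.14],"twist":0},
    {"linear":[0,0,0.2],"twist":0},
    {"linear":[0,0,0.2],"twist":0},
    {"linear":[0,0,0.2],"twist":0}
  ]
}}

```text
clock: 8.18
ee_pos: [0.4985, 0.1473, 0.0614]
eef_rot: [3.141, -0.001, 0.401]
wrist_force: [-0.0, -0.2, -2.7]
opening: 0.0119
```

>>> {"op": "drive_tool", "data": {
  "steps": [
    {"linear":[0,0,0.1],"twist":0},
    {"linear":[0,0,0.2],"twist":0},
    {"linear":[0,0,0.3],"twist":0},
    {"linear":[0,0,0.4],"twist":0},
    {"linear":[0,0,0.5],"twist":0},
    {"linear":[0,0,0.5],"twist":0},
    {"linear":[0,0,0.5],"twist":0}
  ]
}}

```text
clock: 8.77
ee_pos: [0.4985, 0.1472, 0.0563]
eef_rot: [3.141, -0.001, 0.4]
wrist_force: [0.9, 0.1, -2.9]
opening: 0.0117
```

>>> {"op": "drive_tool", "data": {
  "steps": [
    {"linear":[0,0,0.1],"twist":0},
    {"linear":[0,0,0.2],"twist":0},
    {"linear":[0,0,0.3],"twist":0},
    {"linear":[0,0,0.4],"twist":0},
    {"linear":[0,0,0.45],"twist":0},
    {"linear":[0,0,0.45],"twist":0},
    {"linear":[0,0,0.45],"twist":0}
  ]
}}

```text
clock: 9.35
ee_pos: [0.4984, 0.1472, 0.0517]
eef_rot: [3.141, -0.001, 0.401]
wrist_force: [-0.6, 0.8, -2.3]
opening: 0.0121
```

Underside is now about 32 mm. The last 2 mm go slowly.

>>> {"op": "drive_tool", "data": {
  "steps": [
    {"linear":[0,0,0.05],"twist":0},
    {"linear":[0,0,0.1],"twist":0},
    {"linear":[0,0,0.15],"twist":0},
    {"linear":[0,0,0.15],"twist":0},
    {"linear":[0,0,0.15],"twist":0}
  ]
}}

```text
clock: 9.77
ee_pos: [0.4984, 0.1472, 0.0502]
eef_rot: [3.141, -0.0, 0.4]
wrist_force: [-0.3, 0.3, -3.8]
opening: 0.012
```

>>> {"op": "drive_tool", "data": {
  "steps": [
    {"linear":[0,0,0.03],"twist":0},
    {"linear":[0,0,0.06],"twist":0},
    {"linear":[0,0,0.06],"twist":0},
    {"linear":[0,0,0.06],"twist":0}
  ]
}}

```text
clock: 10.1
ee_pos: [0.4985, 0.1472, 0.0497]
eef_rot: [3.141, -0.001, 0.401]
wrist_force: [0.2, -0.6, -1.8]
opening: 0.0119
```

>>> {"op": "drive_tool", "data": {
  "steps": [
    {"linear":[0,0,0.03],"twist":0},
    {"linear":[0,0,0.05],"twist":0},
    {"linear":[0,0,0.05],"twist":0},
    {"linear":[0,0,0.05],"twist":0}
  ]
}}

```text
clock: 10.43
ee_pos: [0.4986, 0.1472, 0.0495]
eef_rot: [3.141, -0.001, 0.401]
wrist_force: [-2.7, -1.5, 4.4]
opening: 0.0121
```

Contact came at 49.5 mm, which is exactly the seated height. Release.

>>> {"op": "drive_tool", "data": {
  "steps": [
    {"linear":[0,0,0],"twist":0},
    {"linear":[0,0,0],"twist":0},
    {"linear":[0,0,0],"twist":0},
    {"linear":[0,0,0],"twist":0},
    {"linear":[0,0,0],"twist":0},
    {"linear":[0,0,0],"twist":0}
  ],
  "grip": 5
}}

```text
clock: 10.93
ee_pos: [0.4985, 0.1472, 0.0494]
eef_rot: [3.141, -0.001, 0.401]
wrist_force: [-0.1, -0.1, -0.1]
opening: 0.0499
```

>>> {"op": "drive_tool", "data": {
  "steps": [
    {"linear":[0,0,-1],"twist":0},
    {"linear":[0,0,-3],"twist":0},
    {"linear":[0,0,-6],"twist":0},
    {"linear":[0,0,-9],"twist":0},
    {"linear":[0,0,-12],"twist":0},
    {"linear":[0,0,-14],"twist":0},
    {"linear":[0,0,-14],"twist":0},
    {"linear":[0,0,-14],"twist":0},
    {"linear":[0,0,-14],"twist":0},
    {"linear":[0,0,-14],"twist":0}
  ]
}}

```text
clock: 11.77
ee_pos: [0.4975, 0.1472, 0.1882]
eef_rot: [-3.141, 0.002, 0.401]
wrist_force: [0.2, 0.0, -0.4]
opening: 0.05
```

```bash
python3 w.py w5.png; python3 go.py .4986 .1472 .19 23.0
```

```text
linear [ 0.11  0.04 -0.19] twist -0.1 | clock 11.82 pos [0.4975 0.1472 0.1881] rot [-1.7998e+02  1.1000e-01  2.2950e+01] F [-0.6  0.2  0. ] op 0.0496
```

View pics/w5.png

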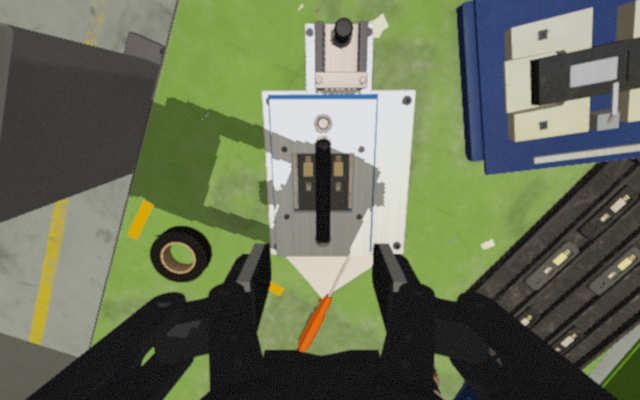

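The frame is seated and the front pin fills its collar at (322,123). The knob head is at (343,25). I'll check flatness by depth and find the knob.

```bash
cat > m8.py <<'E'
from h import *
z=np.load('pics/w5.png.npz'); a,d=z['a'].astype(int),z['d']; c=manip.get_calibration('wrist'); c['extrinsics']=z['E']
P=cloud(c,d); Z=P[...,2]
for n,(u0,u1,v0,v1) in dict(tl=(275,290,100,115),tr=(352,368,100,115),bl=(275,290,225,240),br=(355,368,225,240)).items(): print(n,np.nanmedian(Z[v0:v1,u0:u1]).round(4))
m=np.zeros((400,640),bool); m[5:60,320:366]=1
q=m&(Z>.072); v,u=np.nonzero(q); print('head px',u.min(),u.max(),v.min(),v.max(),u.mean(),v.mean(),np.nanmedian(Z[q]))
k=plane(c,u.mean(),v.mean(),.0765); print(k)
fx=np.array([np.cos(np.radians(23.1)),np.sin(np.radians(23.1))]);fy=np.array([-fx[1],fx[0]])
r=k[:2]-np.array([.4976,.1473]); print('rel',r@fx,r@fy)
E
python3 m8.py
```

```text
tl 0.0362
tr 0.0361
bl 0.0362
br 0.0361
head px 334 353 18 39 343.4759036144578 28.47289156626506 0.07638600857599573
[0.46242675 0.26811032 0.0765    ]
rel 0.015045261367109075 0.12492369746512264
```

```bash
python3 go.py .4629 .2682 .188 23.0
```

```text
linear [ 1.540e+00 -1.249e+01  1.000e-02] twist -0.1 | clock 11.82 pos [0.4975 0.1472 0.1881] rot [-1.7998e+02  1.1000e-01  2.2950e+01] F [-0.6  0.2  0. ] op 0.0496
```

>>> {"op": "drive_tool", "data": {
  "steps": [
    {"linear":[0.5,-3,0],"twist":0},
    {"linear":[1,-6.5,0],"twist":0},
    {"linear":[1.3,-10,0],"twist":0},
    {"linear":[1.5,-12.5,0],"twist":0},
    {"linear":[1.5,-12.5,2],"twist":0},
    {"linear":[1.5,-12.5,5],"twist":0},
    {"linear":[1.5,-12.5,7],"twist":0},
    {"linear":[1.5,-12.5,7],"twist":0},
    {"linear":[1.5,-12.5,7],"twist":0},
    {"linear":[1.5,-12.5,7],"twist":0}
  ]
}}

```text
clock: 12.65
ee_pos: [0.4629, 0.2681, 0.1187]
eef_rot: [-3.141, 0.002, 0.4]
wrist_force: [0.3, 0.0, -0.0]
opening: 0.0503
```

```bash
python3 go.py .4629 .2682 .050 23.0
```

```text
linear [ 0.01 -0.    6.87] twist -0.1 | clock 12.65 pos [0.4629 0.2681 0.1187] rot [-1.7998e+02  9.0000e-02  2.2930e+01] F [ 0.3  0.  -0. ] op 0.0503
```

>>> {"op": "drive_tool", "data": {
  "steps": [
    {"linear":[0,0,2],"twist":0},
    {"linear":[0,0,4],"twist":0},
    {"linear":[0,0,5.5],"twist":0},
    {"linear":[0,0,6.5],"twist":0},
    {"linear":[0,0,6.8],"twist":0},
    {"linear":[0,0,6.8],"twist":0},
    {"linear":[0,0,6.8],"twist":0}
  ]
}}

```text
clock: 13.23
ee_pos: [0.4638, 0.2684, 0.0519]
eef_rot: [-3.141, -0.0, 0.4]
wrist_force: [-0.3, 0.6, -0.0]
opening: 0.0502
```

>>> {"op": "drive_tool", "data": {
  "steps": [
    {"linear":[0,0,0],"twist":0},
    {"linear":[0,0,0],"twist":0},
    {"linear":[0,0,0],"twist":0},
    {"linear":[0,0,0],"twist":0},
    {"linear":[0,0,0],"twist":0},
    {"linear":[0,0,0],"twist":0}
  ],
  "grip": 0.5,
  "force": 40
}}

```text
clock: 13.73
ee_pos: [0.4636, 0.2683, 0.0528]
eef_rot: [-3.142, 0.0, 0.4]
wrist_force: [-4.0, -1.3, 7.0]
opening: 0.0122
```

>>> {"op": "drive_tool", "data": {
  "steps": [
    {"linear":[0,0.15,0],"twist":0},
    {"linear":[0,0.35,0],"twist":0},
    {"linear":[0,0.6,0],"twist":0},
    {"linear":[0,0.85,0],"twist":0},
    {"linear":[0,1.1,0],"twist":0},
    {"linear":[0,1.3,0],"twist":0},
    {"linear":[0,1.3,0],"twist":0},
    {"linear":[0,1.3,0],"twist":0}
  ]
}}

```text
clock: 14.4
ee_pos: [0.4689, 0.2559, 0.0529]
eef_rot: [3.141, 0.0, 0.4]
wrist_force: [-3.3, 0.6, 4.3]
opening: 0.0116
```

```bash
python3 go.py .4636 .2683 .0528 23.0
```

```text
linear [-0.   -1.35  0.01] twist -0.1 | clock 14.4 pos [0.4689 0.2559 0.0529] rot [1.7997e+02 2.0000e-02 2.2930e+01] F [-3.3  0.6  4.3] op 0.0116
```

>>> {"op": "drive_tool", "data": {
  "steps": [
    {"linear":[0,0.08,0],"twist":0},
    {"linear":[0,0.16,0],"twist":0},
    {"linear":[0,0.25,0],"twist":0},
    {"linear":[0,0.25,0],"twist":0},
    {"linear":[0,0.25,0],"twist":0}
  ]
}}

```text
clock: 14.82
ee_pos: [0.4699, 0.2535, 0.0529]
eef_rot: [3.141, 0.0, 0.4]
wrist_force: [-2.8, 2.2, 2.4]
opening: 0.012
```

>>> {"op": "drive_tool", "data": {
  "steps": [
    {"linear":[0,0.05,0],"twist":0},
    {"linear":[0,0.1,0],"twist":0},
    {"linear":[0,0.15,0],"twist":0},
    {"linear":[0,0.15,0],"twist":0}
  ]
}}

```text
clock: 15.15
ee_pos: [0.4705, 0.2522, 0.0529]
eef_rot: [3.141, 0.0, 0.4]
wrist_force: [-3.5, 2.6, 2.7]
opening: 0.0121
```

```bash
python3 go.py .4636 .2683 .0528 23.0
```

```text
linear [-0.   -1.75  0.01] twist -0.1 | clock 15.15 pos [0.4705 0.2522 0.0529] rot [1.7997e+02 2.0000e-02 2.2930e+01] F [-3.5  2.6  2.7] op 0.0121
```

>>> {"op": "drive_tool", "data": {
  "steps": [
    {"linear":[0,0.05,0],"twist":0},
    {"linear":[0,0.1,0],"twist":0},
    {"linear":[0,0.15,0],"twist":0},
    {"linear":[0,0.15,0],"twist":0}
  ]
}}

```text
clock: 15.48
ee_pos: [0.4705, 0.2521, 0.053]
eef_rot: [-3.14, 0.0, 0.4]
wrist_force: [-5.0, 9.1, 4.0]
opening: 0.012
```

>>> {"op": "drive_tool", "data": {
  "steps": [
    {"linear":[0,0.05,0],"twist":0},
    {"linear":[0,0.1,0],"twist":0},
    {"linear":[0,0.15,0],"twist":0},
    {"linear":[0,0.15,0],"twist":0}
  ]
}}

```text
clock: 15.82
ee_pos: [0.4705, 0.2521, 0.053]
eef_rot: [-3.137, -0.0, 0.4]
wrist_force: [-4.4, 10.1, 4.5]
opening: 0.012
```

```bash
python3 go.py .4636 .2683 .0528 23.0
```

```text
linear [-0.01 -1.76  0.03] twist -0.1 | clock 15.82 pos [0.4705 0.2521 0.053 ] rot [-1.7975e+02 -1.0000e-02  2.2900e+01] F [-4.4 10.1  4.5] op 0.012
```

>>> {"op": "drive_tool", "data": {
  "steps": [
    {"linear":[0,0.1,0],"twist":0},
    {"linear":[0,0.2,0],"twist":0},
    {"linear":[0,0.3,0],"twist":0},
    {"linear":[0,0.3,0],"twist":0}
  ]
}}

```text
clock: 16.15
ee_pos: [0.4705, 0.252, 0.053]
eef_rot: [-3.132, -0.001, 0.399]
wrist_force: [-7.7, 16.3, 4.1]
opening: 0.0122
```

>>> {"op": "drive_tool", "data": {
  "steps": [
    {"linear":[0,0,0],"twist":0},
    {"linear":[0,0,0],"twist":0},
    {"linear":[0,0,0],"twist":0}
  ]
}}

```text
clock: 16.4
ee_pos: [0.4704, 0.2523, 0.053]
eef_rot: [-3.132, -0.001, 0.399]
wrist_force: [-4.3, 4.3, 3.0]
opening: 0.0119
```

>>> {"op": "drive_tool", "data": {
  "steps": [
    {"linear":[0,0,0],"twist":0},
    {"linear":[0,0,0],"twist":0},
    {"linear":[0,0,0],"twist":0},
    {"linear":[0,0,0],"twist":0},
    {"linear":[0,0,0],"twist":0},
    {"linear":[0,0,0],"twist":0}
  ],
  "grip": 5
}}

```text
clock: 16.9
ee_pos: [0.4706, 0.2521, 0.0529]
eef_rot: [-3.132, -0.001, 0.399]
wrist_force: [0.6, -0.9, -0.8]
opening: 0.0503
```

>>> {"op": "drive_tool", "data": {
  "steps": [
    {"linear":[0,0,-1],"twist":0},
    {"linear":[0,0,-3],"twist":0},
    {"linear":[0,0,-6],"twist":0},
    {"linear":[0,0,-9],"twist":0},
    {"linear":[0,3,-12],"twist":0},
    {"linear":[0,7,-14],"twist":0},
    {"linear":[0,9,-14],"twist":0},
    {"linear":[0,9,-14],"twist":0},
    {"linear":[0,9,-14],"twist":0},
    {"linear":[0,9,-14],"twist":0}
  ]
}}

```text
clock: 17.73
ee_pos: [0.5054, 0.1681, 0.192]
eef_rot: [-3.131, -0.0, 0.398]
wrist_force: [-0.6, -0.2, -0.1]
opening: 0.0499
```

```bash
python3 w.py w6.png; python3 go.py .4986 .1472 .19 23.0
```

```text
linear [-1.43  1.71  0.15] twist -0.1 | clock 17.78 pos [0.5051 0.1685 0.1917] rot [-1.7941e+02  3.0000e-02  2.2870e+01] F [-0.   0.4 -0.6] op 0.0504
```

View pics/w6.png

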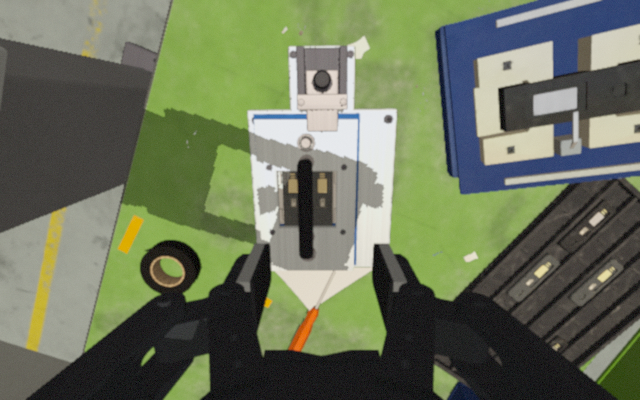

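The bolt tongue at (322,120) overlaps the frame's edge, and the knob has moved up to (321,78). Last, a numeric check of the knob position and the frame's flatness.

```bash
sed -e "s/w5/w6/;s/m\[5:60,320:366\]/m[55:105,300:345]/;s/tl=.*br=(355,368,225,240))/tl=(260,280,120,135),tr=(342,352,135,150),bl=(260,275,245,258),br=(335,350,245,258))/" m8.py > m9.py; python3 m9.py; python3 -c "
from h import *
_,d,c=grab('top'); P=cloud(c,d)
for n,(u0,u1,v0,v1),lo in(('tape',(315,348,272,303),.01),('bottle',(330,350,138,165),.05)):
    q=P[v0:v1,u0:u1].reshape(-1,3); q=q[q[:,2]>lo]; print(n,q.mean(0).round(4))
s=manip.sense();print(s['clock'],s['wrist_force'].round(1))"
```

```text
tl 0.0362
tr 0.0363
bl 0.2018
br 0.0362
head px 313 331 70 89 321.98523985239854 79.45018450184502 0.07646294865104292
[0.4693445  0.25255276 0.0765    ]
rel 0.015304547808712935 0.10789943821948425
tape [0.3863 0.0021 0.019 ]
bottle [ 0.6823 -0.0118  0.0742]
17.8333 [ 0.4 -0.   0.2]
```

```bash
python3 -c "
from cell import manip
print(manip.sign_off())"
```

```text
the job is handed in; nothing more can be done
None
```

The frame is seated flat over both pins and the slide bolt is pushed home over its edge. I handed the job in at about 18 s on the robot's clock.

- **Finding the pins:** I found them with the wrist camera, including a look through the frame's front hole. The frame then went down over both on the first try in small steps, with no measurable pin contact. I therefore never rested it on the pin tips or felt around for them. The only contact was about 7 N as it touched its rests.
- **Frame:** After I released it, depth readings put all four corners of the plate top at 36.1–36.2 mm, the expected seated height. In the last check three corners again read 36.2–36.3 mm. The fourth sample hit a gripper finger, so it says nothing.
- **Bolt:** It stopped hard after 17.6 mm of tool travel, and a further push to about 18 N did not move it. The camera saw the knob move 17 mm to y of about 108 mm. Home is 109 mm, so this agrees within the camera's 1–2 mm error. The last picture shows the tongue over the frame's edge.
- **Bystanders:** The tape roll and bottle measured unmoved. I did not measure the screwdriver, but nothing came near it and the last picture shows it by the fixture.

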